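Swap the strainer cup for the clip-fit filter funnel and hold it on its seal

TASK

The handled strainer cup on the filter base has drained: lift it off and set it down gently, standing upright, inside the white tray. Then fit the clear filter funnel, foot down, on the base's head where the cup stood and press it straight down until its foot snaps in under all four clips; keep pressing firmly, with about a kilogram's push, so that the seal stays squeezed while I start the pump - finish like that, with the hand still holding the funnel down. Leave the beaker, the sample jar and the dropper bottle standing where they are.

Things in the scene. Friction and masses are not known exactly. Their poses are not given: they have to be found in the camera images.
- filter_base: vacuum filter base, fixed: grey square pump housing 120 x 120 mm, 50 mm high, with a round white head on top, 77 mm across, deck 75 mm up. Four springy grey clips stand round the head, at 45, 135, 225 and 315 degrees from +x, tops 98 mm up. Origin: centre of the underside, on the bench; z up; push button and dark window on the -x side.
- head_deck (a point): centre of the head's flat deck (a steel support screen), 75 mm above the base's origin; the cup stands here at the start, and the funnel goes here on the same axis.
- clip_catch (a point): point on the head's axis at the height of the clips' catch faces, 81.4 mm above the base's origin. The clips' lead-ins slope from 37 mm off the axis at the top to 30.5 mm. A 66 mm flange coming down within 3 mm of the axis pushes them out with up to 10 to 20 N; once its underside is under 77.4 mm above the base's origin they spring in over it and the force drops to a few newtons.
- seal_ring: black silicone ring on the deck, 53 mm inner, 64 mm outer diameter. Origin: on the head's axis, 75 mm above the base's origin when free; its top is 3 mm above its origin. Springs down 3.5 N per mm for 2.5 mm, then solid. The clips alone leave it squeezed with at most 4 N; a kilogram's push (10 N) squeezes it fully.
- strainer_cup: open steel strainer cup with perforated floor, about 0.15 kg, 85 mm high; foot 48 mm across, upper part 72 mm, strap handle on its -x side. Origin: centre of the foot's underside; z up along its axis. At the start its foot stands on the head's deck inside the seal ring, between the clips: lift it straight up 30 mm or more first.
- cup_handle (a point): middle of the level top bar of the cup's handle, 56 mm from the cup's axis in its -x direction and 72 mm above the underside of its foot. The bar runs along the cup's x for 35 mm clear of the wall, is 9 mm thick (along the cup's y) and 12 mm high; its outer end bends down.
- funnel: cylindrical filter funnel, about 0.07 kg, standing on the bench on its foot: clear barrel 54 mm across (2.5 mm wall), open at the top, 90 mm high overall; white foot flange 66 mm across, 4 mm thick, closed underneath. Origin: centre of the flange's underside; z up along its axis; alike from all sides.
- funnel_rim (a point): centre of the funnel's open top, 90 mm above its underside.
- tray: shallow white tray, loose, 154 (x) x 204 (y) x 30 mm. Origin: centre of its underside; floor 2 mm thick, flat part 136 x 186 mm; walls 28 mm high.
- beaker: bystander: glass beaker, 56 mm across, 70 mm high; origin at the centre of its underside.
- sample_jar: bystander: open glass jar, 70 mm across, 92 mm high; origin at the centre of its underside.
- dropper_bottle: bystander: amber dropper bottle, 36 mm across, 113 mm high; origin at the centre of its underside.

How it is judged:
On the way, in this order (a step that is already met when the one before it is completed fails the run):
1. the strainer cup stands upright and released in the tray (z of strainer_cup in the frame of tray below 0.008 m and x of strainer_cup in the frame of tray between -0.05 and 0.05 m and y of strainer_cup in the frame of tray between -0.075 and 0.075 m and angle between strainer_cup's own z axis and vertical below 0.1 rad and contact force between the fingers and strainer_cup below 0.1 N and linear speed of strainer_cup below 0.05 m/s), for 0.2 s.
2. the funnel's foot has snapped in under the clips (z of funnel in the frame of filter_base below 0.0774 m and horizontal distance between funnel and filter_base below 0.004 m and angle between funnel's own z axis and vertical below 0.06 rad), for 0.1 s.
At the end, for the whole second after the job is handed in: Funnel clipped on: underside under 77.4 mm above the base's, within 4 mm of the axis, upright to 0.06 rad, the hand on it (over 1 N) and the seal carrying over 6 N through the last second. Cup let go, at rest on the tray floor, within 50 x 75 mm of its centre, upright to 0.1 rad (all of step 1 and all of step 2 and contact force between seal_ring and funnel above 6 N and contact force between the fingers and funnel above 1 N); the arm keeps its last pose, push and grip.
It fails at once if the strainer cup is dropped or thrown (contact force between the fingers and strainer_cup below 0.05 N and linear speed of strainer_cup above 0.4 m/s).
It fails at once if the beaker is moved by more than 40 mm (distance of beaker from where it was at the start of the episode above 0.04 m).
It fails at once if the sample jar is moved by more than 40 mm (distance of sample_jar from where it was at the start of the episode above 0.04 m).
It fails at once if the dropper bottle is moved by more than 40 mm (distance of dropper_bottle from where it was at the start of the episode above 0.04 m).
It also fails if it takes over 72 s, if anything falls off the work surface, if the arm or the gripper's body presses on something with over 40 N, if the wrist force passes 120 N, or if a joint passes its speed limit or range.

ROBOT

A 7-joint arm with a two-finger parallel gripper is mounted at the origin on a cart in front of the work surface, level with it; the furniture and walls round the work are solid. World frame = base frame: x ahead of the robot, y to its left, z up, the work surface at z = 0. Lengths are in m, angles in rad, forces in N, time in s.
With the tool pointing down it reaches from about 0.4 to 0.9 m from the base axis. Payload 5.5 kg.
Tool frame: the origin (TCP) lies midway between the tips of the shut fingers; the grasp point (between the pads) lies 19 mm behind it; z points along the fingers, y is the line along which they close (so a half turn about z gives the same grasp; the last joint's range is limited). The gripper opens to 92 mm and grips with 3 to 60 N. Pads are 19 mm wide; open, the fingers measure 130 mm over their backs; the gripper's body (75 mm by 190 mm) begins 47 mm behind the grasp point.
Start: joints at [1.448, 0.501, -0.427, 1.55, 0.221, 1.138, -0.21], TCP at [0.245, -0.602, 0.227] pointing down, gripper open.
Joint ranges: [-2.88, 2.88], [-0.31, 2.03], [-1.54, 1.56], [0.2, 2.42], [-1.41, 4.55], [0.19, 2.02], [-2.57, 2.57]. Speed limits (rad/s): [2.57, 2.57, 3.14, 3.14, 3.14, 3.14, 3.14].

INTERFACE

Orientations are given as a rotation vector (axis times angle).
In Python, from workcell import r gives the robot as it stands. The module is installed in compiled form; this text tells all that it offers.
- The arm moves only by the tool apply_moves, never from a script. Its arguments are lists of equal length, an entry for each row: "hand": the closure in counts, from 0 (fully open) to 255 (shut); "linear": the shift along the tool's x, y, z in mm, a list of three; "delta_rot": the turn, a rotation vector about the tool's x, y, z in degrees, a list of three. A call has 1 to 5 rows; each row is the pose to reach, as a shift and turn from the pose commanded when the call began, along the tool's axes at that moment; what a row does not reach only later rows make up. A row lasts 1/10 s, in which the tool goes at most 50 mm and 8.59 degrees, less where a joint would pass 70% of its speed; a pose out of reach is approached as far as the arm can. A call with a gripper value outside its range is refused whole. The fingers move at their own pace and stop on an object; "squeeze" is the grip in N (left out, the last holds). Time passes only in rows, so rows that repeat a pose let the fingers close. It gives the time, the measured TCP pose, the force, the opening and the grip force at its end, in the units of the state.
- r.read_state(): the state, without advancing time (a new reading comes with each control period).
- r.camera(name): name is "scene" or "top"; returns (picture, depth): 384x512x3 uint8, red, green, blue; 384x512 float32, m along the optical axis (not along the pixel's ray), 0 where there is no reading.
- r.camera_info(name): a dict with "mtx" (3x3 intrinsics, pixels), "k1" (the pictures are not rectified: a ray, as slopes to the right and down, at radius r is drawn at 1 + k1 r^2 times it, then the intrinsics apply), "view" (4x4, takes a point from world to camera coordinates). Camera axes: x right, y up, looking along -z (the intrinsics and any distortion apply to the point x, -y, -z); pixel columns grow to the right and rows downward; lengths in m; the calibration is good to about 2 mm. A picture is of the moment at which its call begins. camera_info takes no time and is no camera call.
- r.sign_off(): hands the job in; it is judged then, once.
The state is a dict: "time": time; "qpos": joint angles; "joint_vel": joint speeds; "effort": joint torques, N m; "eef_pos": TCP position; "orientation": TCP orientation; "wrist_force": force on the tool from outside, world axes, zero at the start; "ft_torque": the same for the moment, N m; "finger_gap": finger opening in m; "finger_force": force on a finger pad.
Only numpy, scipy, OpenCV 4.12 (cv2) and the standard library are available. Lean on these libraries where they do the work, as an engineer would, in place of code of your own. Each camera call takes 0.05 s, during which the arm holds its last target. There are 200 camera calls.

## Working session

There is one attempt and no reset: what is moved stays moved. The work goes in short steps, Python scripts to look and compute and a tool call to move; the robot and the scene stay as the last step left them, time stands still between calls to the robot, and variables do not carry over. Pictures are saved under pics/ and viewed, at most 14 in all, crops included, and the job is handed in when it is done.

Besides the shell and the picture viewer there is one more tool, called after "Request:" as a command line: name --argument value ..., lists and objects as JSON in quotes. apply_moves: Moves the arm, as the interface text tells. Its arguments: {"type":"object","properties":{"hand":{"type":"array"},"linear":{"type":"array"},"delta_rot":{"type":"array"},"squeeze":{"type":"number"}},"required":["hand","linear","delta_rot"]}

```bash
mkdir -p pics
cat > h.py <<'E'
import numpy as np, cv2
from workcell import r
from scipy.spatial.transform import Rotation as R
def cloud(name):
    im,d=r.camera(name); c=r.camera_info(name); K=np.array(c["mtx"],float); V=np.array(c["view"])
    h,w=d.shape; u,v=np.meshgrid(np.arange(w),np.arange(h))
    k=float(np.ravel(c["k1"])[0])
    p=cv2.undistortPoints(np.stack([u,v],-1).reshape(-1,1,2).astype(np.float64),K,np.array([k,0,0,0.])).reshape(h,w,2)
    P=np.stack([p[...,0]*d,-p[...,1]*d,-d,np.ones_like(d)],-1)@np.linalg.inv(V).T
    P=P[...,:3]; P[d==0]=np.nan
    return im,P
def save(im,n): cv2.imwrite("pics/"+n,im[...,::-1])
E
python3 - <<'E'
from h import *
for n in("top","scene"):
    im,P=cloud(n); save(im,n+"0.png"); np.save(n+"0.npy",P)
s=r.read_state(); print(s)
E
```

```text
{'time': 0.1, 'qpos': array([ 1.44818854,  0.5017642 , -0.42681523,  1.55134906,  0.22075744,
        1.1383344 , -0.21028032]), 'joint_vel': array([-0.00165153, -0.00152361, -0.00088076, -0.00236606,  0.00047531,
        0.00162163, -0.00210524]), 'effort': array([-1.19633114e-02, -5.67864418e+01, -5.83893299e+00, -2.79910111e+01,
       -6.89294119e-02,  2.40227493e-02,  3.01629416e-05]), 'eef_pos': array([ 0.24433418, -0.60162651,  0.22577493]), 'orientation': array([-3.08154520e+00, -6.02019147e-01,  3.93516331e-04]), 'wrist_force': array([-0.13386936, -0.40146699,  0.27691256]), 'ft_torque': array([ 5.03982950e-02,  2.90911641e-02, -6.43611869e-05]), 'finger_force': 0.0, 'finger_gap': 0.09189123009179431}
```

View pics/top0.png

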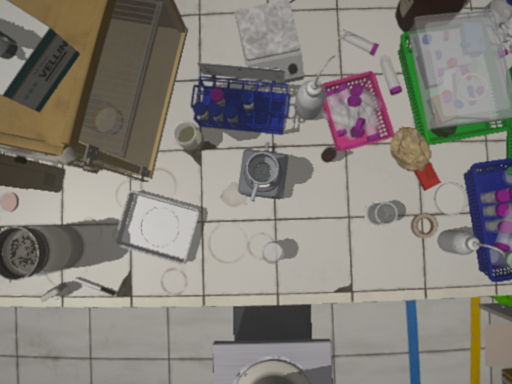

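View pics/scene0.png

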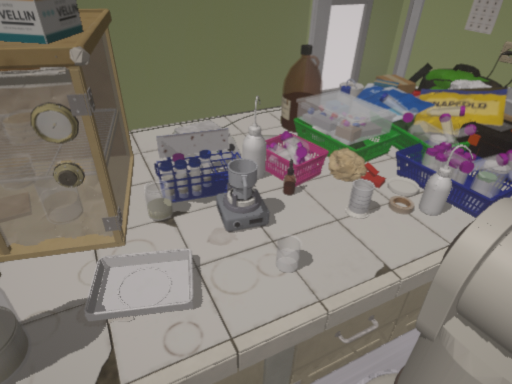

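The base with the cup is at top px (263,172) with the handle towards the lower left. The tray is at (160,227), the funnel probably at (383,212), the beaker at (272,250), the jar at (187,137) and the dropper at (328,155).

Run:
```python
from h import *
im=cv2.imread("pics/top0.png"); s=cv2.imread("pics/scene0.png")
f=lambda a,k:cv2.resize(a,None,fx=k,fy=k,interpolation=cv2.INTER_CUBIC)
a=f(im[138:208,228:308],5); b=f(im[187:237,355:411],5)[:350,:280]; 
c=f(s[150:230,205:275],5)[:,:350]; d=f(s[170:225,340:395],5)
o=np.zeros((600,800,3),np.uint8)
o[:a.shape[0],:400]=a[:,:400]; o[:250,400:680]=b[:250]; o[250:525,400:675]=d[:275]
cv2.imwrite("pics/crop1.png",o)
P=np.load("top0.npy")
for n,(u,v) in dict(cup=(263,172),fun=(383,212),beak=(272,250),jar=(187,137),drop=(328,155),tray=(160,227)).items():
    print(n,P[v,u].round(3))
Q=P.reshape(-1,3)
def reg(u0,u1,v0,v1,z0,z1):
    q=P[v0:v1,u0:u1].reshape(-1,3); q=q[(q[:,2]>z0)&(q[:,2]<z1)]; return q
for n,a in dict(house=(225,305,138,208,.04,.06),cuprim=(225,305,138,208,.148,.175),handle=(225,305,138,208,.135,.148),fun=(360,410,190,235,.06,.11),fun_lo=(360,410,190,235,.003,.03),tray=(110,210,185,265,.02,.045)).items():
    q=reg(*a); print(n,len(q),q.min(0).round(3) if len(q) else'',q.max(0).round(3) if len(q) else'')
    if len(q)>5: print(cv2.minAreaRect((q[:,:2]*1000).astype(np.float32)), cv2.minEnclosingCircle((q[:,:2]*1000).astype(np.float32)))
```

```text
cup [0.599 0.005 0.079]
fun [ 0.489 -0.314  0.009]
beak [ 0.399 -0.012  0.03 ]
jar [0.708 0.209 0.029]
drop [ 0.64  -0.164  0.06 ]
tray [0.467 0.293 0.003]
house 897 [ 0.534 -0.059  0.04 ] [0.666 0.073 0.06 ]
((599.75634765625, 6.2730712890625), (119.74671173095703, 121.20682525634766), 80.78804779052734) ((600.1127319335938, 5.831678867340088), 79.53595733642578)
cuprim 254 [ 0.526 -0.031  0.149] [0.636 0.043 0.164]
((587.5443725585938, 18.24978256225586), (74.00310516357422, 107.98857879638672), 43.98546600341797) ((580.2325439453125, 13.938196182250977), 57.9606819152832)
handle 39 [ 0.565 -0.027  0.135] [0.634 0.04  0.148]
((598.5697021484375, 8.919631958007812), (62.16358184814453, 71.70072174072266), 70.88902282714844) ((597.3987426757812, 5.936440944671631), 36.27730178833008)
fun 234 [ 0.456 -0.322  0.06 ] [ 0.513 -0.267  0.095]
((484.8517150878906, -295.1094970703125), (56.022178649902344, 53.97526168823242), 16.53403663635254) ((485.14056396484375, -296.2607727050781), 28.786287307739258)
fun_lo 386 [ 0.428 -0.389  0.003] [ 0.55 -0.25  0.03]
((489.3935546875, -320.16473388671875), (135.74530029296875, 119.37168884277344), 88.00179290771484) ((489.5756530761719, -314.9452819824219), 86.530029296875)
tray 690 [0.37 0.18 0.02] [0.566 0.411 0.035]
((468.55596923828125, 295.7698974609375), (205.4905242919922, 153.88275146484375), 72.84182739257812) ((468.33172607421875, 296.33074951171875), 122.8236312866211)
```

View pics/crop1.png

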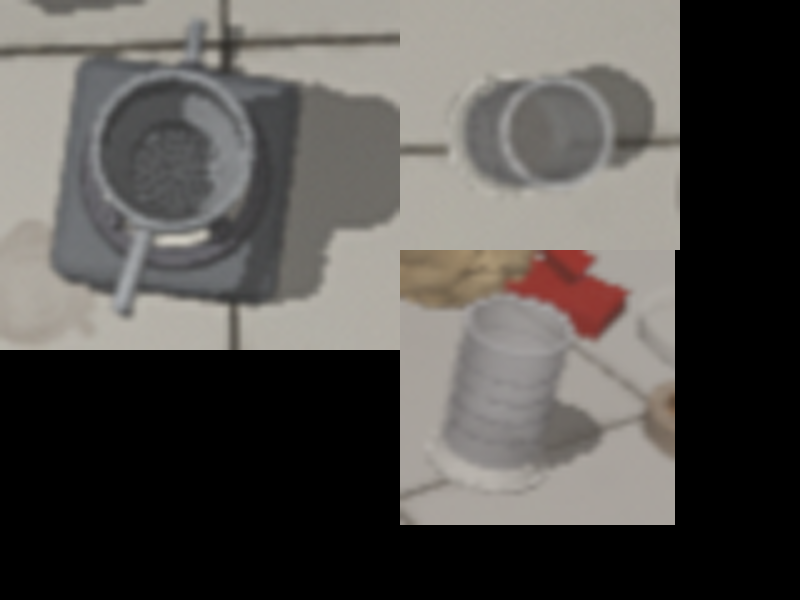

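Run:
```python
from h import *
P=np.load("top0.npy")
q=P[138:208,228:308].reshape(-1,3)
rim=q[q[:,2]>.152]; 
d=np.hypot(rim[:,0]-.6,rim[:,1]-.006); print(np.sort(d)[-30:].round(3))
rr=rim[d<.042]; print("rim",len(rr),cv2.minEnclosingCircle((rr[:,:2]*1000).astype(np.float32)))
h=q[(q[:,2]>.135)&(np.hypot(q[:,0]-.6,q[:,1]-.006)>.040)]
h1=h[h[:,0]<.59]
print(len(h),h1.round(4)[:40]); c=np.array([.5995,.006]); m=h1[:,:2].mean(0)-c; print(m, np.degrees(np.arctan2(-m[1],-m[0])))
# scene camera
S=np.load("scene0.npy").reshape(-1,3)
w=S[(S[:,2]>.13)&(S[:,2]<.19)&(np.hypot(S[:,0]-.6,S[:,1]-.006)<.09)]
print("scene",len(w),w.min(0),w.max(0)); g=w[(np.hypot(w[:,0]-.6,w[:,1]-.006)>.042)&(w[:,0]<.6)]; print(len(g),g[::6].round(4))
f=S[(np.hypot(S[:,0]-.485,S[:,1]+.295)<.05)&(S[:,2]>.07)&(S[:,2]<.11)]; print("fun",cv2.minEnclosingCircle((f[:,:2]*1000).astype(np.float32)))
f=S[(np.hypot(S[:,0]-.485,S[:,1]+.295)<.05)&(S[:,2]>.02)&(S[:,2]<.08)]
print(len(f)); from scipy.optimize import least_squares as L
print(L(lambda p:np.hypot(f[:,0]-p[0],f[:,1]-p[1])-.027,[.485,-.295],loss="soft_l1",f_scale=.002).x)
T=P.reshape(-1,3); t=T[(abs(T[:,0]-.468)<.12)&(abs(T[:,1]-.296)<.13)&(T[:,2]>.024)&(T[:,2]<.04)]; print("tray",cv2.minAreaRect((t[:,:2]*1000).astype(np.float32)))
for n,z0,a in (("beak",.05,(.4,-.01)),("jar",.07,(.69,.2)),("drop",.07,(.64,-.16))):
    t=T[(np.hypot(T[:,0]-a[0],T[:,1]-a[1])<.06)&(T[:,2]>z0)]; print(n,len(t),cv2.minEnclosingCircle((t[:,:2]*1000).astype(np.float32)) if len(t) else'',t[:,2].max() if len(t) else'')
# tall things map for clearance
t=T[(T[:,2]>.1)&(T[:,0]<.85)&(T[:,0]>.3)&(abs(T[:,1])<.5)]
import collections
print(sorted(collections.Counter(map(tuple,(t[:,:2]*10).round().astype(int))).items()), t[:,2].max())
for k in sorted(set(map(tuple,(t[:,:2]*10).round().astype(int)))):
    print(k, t[((t[:,:2]*10).round().astype(int)==k).all(1)][:,2].max().round(3),end=';')
```

```text
[0.052 0.054 0.055 0.056 0.057 0.059 0.06  0.06  0.062 0.062 0.063 0.064
 0.065 0.066 0.066 0.066 0.067 0.068 0.068 0.069 0.07  0.071 0.071 0.072
 0.073 0.074 0.074 0.076 0.077 0.079]
rim 180 ((597.9110717773438, 5.789555549621582), 38.666011810302734)
65 [[0.5627 0.0234 0.15  ]
 [0.5624 0.021  0.1528]
 [0.5601 0.0233 0.1531]
 [0.5597 0.0209 0.156 ]
 [0.5599 0.0187 0.1539]
 [0.5601 0.0165 0.1508]
 [0.5578 0.0235 0.1521]
 [0.5576 0.0211 0.1543]
 [0.5574 0.0187 0.1554]
 [0.5577 0.0165 0.151 ]
 [0.5556 0.0259 0.1517]
 [0.5555 0.0235 0.1527]
 [0.5552 0.0211 0.1549]
 [0.5551 0.0188 0.1548]
 [0.5532 0.0259 0.1525]
 [0.5532 0.0236 0.152 ]
 [0.553  0.0212 0.1534]
 [0.5529 0.0189 0.1535]
 [0.5511 0.026  0.1506]
 [0.5509 0.0236 0.1525]
 [0.5508 0.0213 0.1517]
 [0.5509 0.0191 0.1505]
 [0.5488 0.0284 0.1515]
 [0.5486 0.026  0.152 ]
 [0.5483 0.0236 0.1549]
 [0.5483 0.0213 0.1539]
 [0.5464 0.0284 0.152 ]
 [0.5461 0.026  0.1551]
 [0.5463 0.0238 0.152 ]
 [0.5461 0.0214 0.1533]
 [0.544  0.0284 0.1537]
 [0.544  0.0261 0.1527]
 [0.5438 0.0238 0.1535]
 [0.5441 0.0217 0.1488]
 [0.5419 0.0309 0.1511]
 [0.
[... 2033 characters left out ...]
p.int64(6), np.int64(3)) 0.464;(np.int64(6), np.int64(4)) 0.464;(np.int64(7), np.int64(-5)) 0.163;(np.int64(7), np.int64(-4)) 0.163;(np.int64(7), np.int64(-3)) 0.11;(np.int64(7), np.int64(-2)) 0.138;(np.int64(7), np.int64(-1)) 0.105;(np.int64(7), np.int64(1)) 0.119;(np.int64(7), np.int64(2)) 0.118;(np.int64(7), np.int64(3)) 0.599;(np.int64(7), np.int64(4)) 0.543;(np.int64(8), np.int64(-5)) 0.164;(np.int64(8), np.int64(-4)) 0.164;(np.int64(8), np.int64(-3)) 0.121;(np.int64(8), np.int64(-2)) 0.238;(np.int64(8), np.int64(-1)) 0.251;(np.int64(8), np.int64(0)) 0.157;(np.int64(8), np.int64(1)) 0.153;(np.int64(8), np.int64(2)) 0.461;(np.int64(8), np.int64(3)) 0.539;(np.int64(8), np.int64(4)) 0.539;
```

```bash
cat >> h.py <<'E'
def plan(x,y,z,ang):
    """shift (mm) and turn (deg) in present tool axes to TCP x,y,z, tool x at ang deg, pointing down"""
    s=r.read_state(); A=R.from_rotvec(s["orientation"]); a=np.radians(ang)/2
    B=R.from_rotvec(np.pi*np.array([np.cos(a),np.sin(a),0]))
    print("t",s["time"],"pos",(s["eef_pos"]*1000).round(1),"toolx",np.degrees(np.arctan2(*A.as_matrix()[[1,0],0])).round(1),"tilt",np.degrees(np.arccos(-A.as_matrix()[2,2])).round(2),"q",s["qpos"].round(2),"F",s["wrist_force"].round(1),"gap",s["finger_gap"].round(4),s["finger_force"])
    print("lin",(A.inv().apply(np.array([x,y,z])-s["eef_pos"])*1000).round(1),"rot",np.degrees((A.inv()*B).as_rotvec()).round(1))
E
python3 - <<'E'
from h import *
plan(.546,.025,.26,160.4)
P=np.load("top0.npy").reshape(-1,3)
t=P[(P[:,2]>.1)&(P[:,1]>.12)&(P[:,0]<.8)]; print("cab min x",np.sort(t[:,0])[:5],"min y",np.sort(t[:,1])[:5])
for y in np.arange(.12,.45,.04):
    k=t[abs(t[:,1]-y)<.02]; print(y.round(2),k[:,0].min().round(3) if len(k) else None)
E
```

```text
Traceback (most recent call last):
  File "h.py", line 17, in plan
    print("t",s["time"],"pos",(s["eef_pos"]*1000).round(1),"toolx",np.degrees(np.arctan2(*A.as_matrix()[[1,0],0])).round(1),"tilt",np.degrees(np.arccos(-A.as_matrix()[2,2])).round(2),"q",s["qpos"].round(2),"F",s["wrist_force"].round(1),"gap",s["finger_gap"].round(4),s["finger_force"])
                                                                                                                                                                                                                                                  ^^^^^^^^^^^^^^^^^^^^^
AttributeError: 'float' object has no attribute 'round'
```

```bash
sed -i 's/s\["finger_gap"\].round(4)/round(s["finger_gap"],4)/' h.py
python3 - <<'E'
from h import *
plan(.546,.025,.26,160.4)
P=np.load("top0.npy").reshape(-1,3)
t=P[(P[:,2]>.1)&(P[:,1]>.12)&(P[:,0]<.8)]
for y in np.arange(.12,.45,.04):
    k=t[abs(t[:,1]-y)<.02]; print(y.round(2),k[:,0].min().round(3) if len(k) else None)
E
```

```text
t 0.1 pos [ 244.3 -601.6  225.8] toolx 22.1 tilt 0.1 q [ 1.45  0.5  -0.43  1.55  0.22  1.14 -0.21] F [-0.1 -0.4  0.3] gap 0.0919 0.0
lin [ 515.3 -467.1  -33.3] rot [-0.000e+00 -1.000e-01 -1.383e+02]
0.12 0.74
0.16 0.745
0.2 None
0.24 0.764
0.28 0.579
0.32 0.574
0.36 0.582
0.4 0.593
0.44 0.603
```

Request:
apply_moves --hand '[0, 0, 0, 0, 0]' --linear '[[30, -27, -33], [65, -59, -33], [102, -92, -33], [138, -125, -33], [174, -158, -33]]' --delta_rot '[[0, 0, -8.5], [0, 0, -17], [0, 0, -25.5], [0, 0, -34], [0, 0, -42]]' --squeeze 50

```text
time: 0.6
eef_pos: [0.3467, -0.3883, 0.2595]
orientation: [-2.658, -1.675, 0.001]
wrist_force: [1.5, 0.0, 0.5]
finger_gap: 0.0916
finger_force: 0.0
```

```bash
python3 -c "
from h import *
plan(.546,.025,.26,160.4)"
```

```text
t 0.6 pos [ 346.7 -388.3  259.5] toolx 64.4 tilt 0.03 q [ 1.38  0.27 -0.69  1.83  0.19  1.11  0.17] F [1.5 0.  0.5] gap 0.0916 0.0
lin [458.9   1.5  -0.6] rot [ -0.  -0. -96.]
```

Request:
apply_moves --hand '[0, 0, 0, 0, 0]' --linear '[[48, 0, 0], [96, 0, 0], [144, 0, 0], [192, 0, 0], [240, 0, 0]]' --delta_rot '[[0, 0, -8.5], [0, 0, -17], [0, 0, -25.5], [0, 0, -34], [0, 0, -42]]'

```text
time: 1.1
eef_pos: [0.4513, -0.1727, 0.2597]
orientation: [1.881, 2.516, -0.001]
wrist_force: [1.2, -0.3, 0.4]
finger_gap: 0.092
finger_force: 0.0
```

```bash
python3 -c "
from h import *
plan(.546,.025,.26,160.4)"
```

```text
t 1.1 pos [ 451.3 -172.7  259.7] toolx 106.4 tilt 0.04 q [ 1.14  0.24 -0.94  1.91  0.22  1.1   0.4 ] F [ 1.2 -0.3  0.4] gap 0.092 0.0
lin [162.9 146.7  -0.4] rot [ -0.   0. -54.]
```

Request:
apply_moves --hand '[0, 0, 0, 0, 0]' --linear '[[34, 31, 0], [68, 62, 0], [102, 92, 0], [134, 121, 0], [163, 147, 0]]' --delta_rot '[[0, 0, -8.5], [0, 0, -17], [0, 0, -25.5], [0, 0, -34], [0, 0, -42]]'

```text
time: 1.6
eef_pos: [0.5476, 0.0249, 0.2595]
orientation: [-0.853, -3.023, -0.0]
wrist_force: [0.5, 0.4, -0.1]
finger_gap: 0.0918
finger_force: 0.0
```

```bash
python3 -c "
from h import *
plan(.546,.025,.128,160.4)"
```

```text
t 1.6 pos [547.6  24.9 259.5] toolx 148.5 tilt 0.01 q [ 0.75  0.46 -1.09  1.76  0.43  1.19  0.55] F [ 0.5  0.4 -0.1] gap 0.0918 0.0
lin [  1.4  -0.7 131.5] rot [  0.   -0.  -11.9]
```

Request:
apply_moves --hand '[0, 0, 0, 0, 0]' --linear '[[1, -1, 40], [1, -1, 80], [1, -1, 110], [1, -1, 131], [1, -1, 131]]' --delta_rot '[[0, 0, -8], [0, 0, -12], [0, 0, -12], [0, 0, -12], [0, 0, -12]]'

```text
time: 2.1
eef_pos: [0.5431, 0.0222, 0.1255]
orientation: [-0.541, -3.088, 0.001]
wrist_force: [-0.5, -0.4, -0.5]
finger_gap: 0.0916
finger_force: 0.0
```

Run:
```python
from h import *
plan(.546,.025,.128,160.4)
a,_=cloud("top"); b,_=cloud("scene")
f=lambda a:cv2.resize(a,(400,350),interpolation=cv2.INTER_CUBIC)
save(np.hstack([f(a[138:208,228:308]),f(b[140:235,195:304])]),"g1.png")
```

```text
t 2.1 pos [543.1  22.2 125.5] toolx 160.1 tilt 0.36 q [ 0.67  0.63 -1.    1.89  0.63  0.99  0.61] F [-0.5 -0.4 -0.5] gap 0.0916 0.0
lin [-1.7  3.6 -2.5] rot [-0.1 -0.3 -0.3]
```

View pics/g1.png

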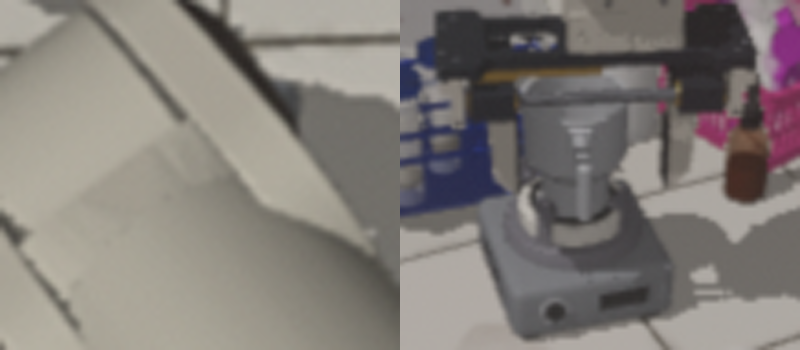

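Request:
apply_moves --hand '[0, 0]' --linear '[[0, 0, 0], [0, 0, 0]]' --delta_rot '[[0, 0, 0], [0, 0, 0]]'

```text
time: 2.4
eef_pos: [0.5469, 0.0227, 0.1302]
orientation: [0.543, 3.092, 0.0]
wrist_force: [-0.1, 0.5, 0.2]
finger_gap: 0.0914
finger_force: 0.0
```

```bash
python3 -c "
from h import *
plan(.546,.025,.128,160.4)"
```

```text
t 2.4 pos [546.9  22.7 130.2] toolx 160.1 tilt 0.14 q [ 0.67  0.62 -1.    1.88  0.63  0.99  0.61] F [-0.1  0.5  0.2] gap 0.0914 0.0
lin [1.6 1.9 2.2] rot [ 0.   0.1 -0.3]
```

Request:
apply_moves --hand '[0, 120, 200, 255, 255]' --linear '[[1, 2, 2], [1, 2, 2], [1, 2, 2], [1, 2, 2], [1, 2, 2]]' --delta_rot '[[0, 0, 0], [0, 0, 0], [0, 0, 0], [0, 0, 0], [0, 0, 0]]'

```text
time: 2.9
eef_pos: [0.5456, 0.0248, 0.1268]
orientation: [0.543, 3.094, -0.0]
wrist_force: [-0.2, -0.9, -0.1]
finger_gap: 0.0643
finger_force: 0.0
```

Request:
apply_moves --hand '[255, 255, 255, 255]' --linear '[[0, 0, 0], [0, 0, 0], [0, 0, 0], [0, 0, 0]]' --delta_rot '[[0, 0, 0], [0, 0, 0], [0, 0, 0], [0, 0, 0]]'

```text
time: 3.3
eef_pos: [0.5456, 0.0248, 0.1267]
orientation: [0.543, 3.094, 0.0]
wrist_force: [0.5, 0.1, -0.2]
finger_gap: 0.0324
finger_force: 0.0
```

Request:
apply_moves --hand '[255, 255, 255, 255, 255]' --linear '[[0, 0, 0], [0, 0, 0], [0, 0, 0], [0, 0, 0], [0, 0, 0]]' --delta_rot '[[0, 0, 0], [0, 0, 0], [0, 0, 0], [0, 0, 0], [0, 0, 0]]'

```text
time: 3.8
eef_pos: [0.5457, 0.0251, 0.1268]
orientation: [0.542, 3.094, 0.001]
wrist_force: [0.1, 1.2, 0.1]
finger_gap: 0.0088
finger_force: 49.8
```

Request:
apply_moves --hand '[255, 255, 255, 255, 255]' --linear '[[0, 0, -3], [0, 0, -8], [0, 0, -16], [0, 0, -26], [0, 0, -40]]' --delta_rot '[[0, 0, 0], [0, 0, 0], [0, 0, 0], [0, 0, 0], [0, 0, 0]]'

```text
time: 4.3
eef_pos: [0.5452, 0.0247, 0.1675]
orientation: [-0.543, -3.094, 0.0]
wrist_force: [-0.0, -0.6, -1.0]
finger_gap: 0.0083
finger_force: 49.8
```

Run:
```python
from h import *
plan(.427,.280,.21,162.8)
b,_=cloud("scene")
f=lambda a:cv2.resize(a,(500,436),interpolation=cv2.INTER_CUBIC)
save(f(b[140:235,195:304]),"g2.png")
```

```text
t 4.3 pos [545.2  24.7 167.5] toolx 160.1 tilt 0.04 q [ 0.7   0.58 -1.05  1.86  0.57  1.05  0.64] F [-0.  -0.6 -1. ] gap 0.0083 49.83011841773987
lin [198.1 199.8 -42.4] rot [-0.  -0.  -2.7]
```

View pics/g2.png

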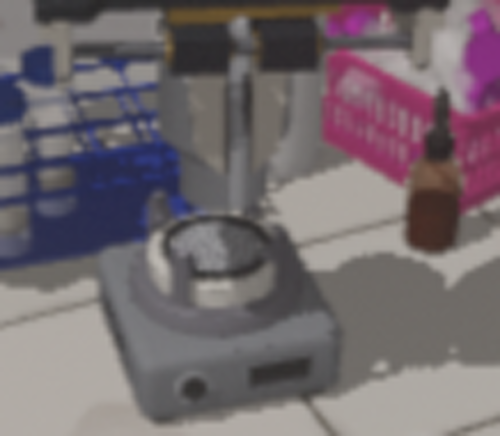

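Request:
apply_moves --hand '[255, 255, 255, 255, 255]' --linear '[[8, 8, -20], [25, 25, -40], [50, 50, -40], [76, 77, -40], [102, 103, -40]]' --delta_rot '[[0, 0, 0], [0, 0, 0], [0, 0, 0], [0, 0, 0], [0, 0, 0]]'

```text
time: 4.85
eef_pos: [0.4844, 0.1575, 0.2077]
orientation: [0.544, 3.093, 0.0]
wrist_force: [0.7, 0.8, -1.5]
finger_gap: 0.0082
finger_force: 49.8
```

Request:
apply_moves --hand '[255, 255, 255, 255, 255]' --linear '[[26, 26, 0], [52, 52, 0], [76, 76, 0], [92, 92, 0], [96, 97, 0]]' --delta_rot '[[0, 0, -1], [0, 0, -2], [0, 0, -2.7], [0, 0, -2.7], [0, 0, -2.7]]'

```text
time: 5.35
eef_pos: [0.4258, 0.2834, 0.2078]
orientation: [0.462, 3.107, 0.003]
wrist_force: [-0.6, 0.4, -1.8]
finger_gap: 0.0085
finger_force: 49.8
```

Run:
```python
from h import *
plan(.427,.280,.055,162.8)
b,P=cloud("scene"); a,T=cloud("top")
save(b[:,:400],"g3.png")
S=P.reshape(-1,3)
# top camera: base deck now visible
T=T.reshape(-1,3)
for C in (S,T):
  t=C[(np.hypot(C[:,0]-.6,C[:,1]-.006)<.055)&(C[:,2]>.066)&(C[:,2]<.085)]; print(len(t), cv2.minEnclosingCircle((t[:,:2]*1000).astype(np.float32)) if len(t) else '')
np.save("T1.npy",T); save(a,"t1.png")
```

```text
t 5.35 pos [425.8 283.4 207.8] toolx 163.1 tilt 0.11 q [ 0.27  0.47 -1.14  1.9   0.49  1.08  0.2 ] F [-0.6  0.4 -1.8] gap 0.0085 49.82960879802704
lin [ -2.1  -3.2 152.8] rot [0.1 0.  0.3]
460 ((599.5247192382812, 9.217296600341797), 43.81616973876953)
670 ((598.0029296875, 6.590567588806152), 43.590965270996094)
```

View pics/g3.png

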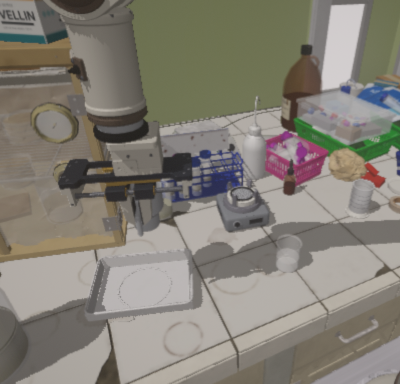

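Request:
apply_moves --hand '[255, 255, 255, 255, 255]' --linear '[[-1, -2, 15], [-2, -3, 45], [-2, -3, 80], [-2, -3, 110], [-2, -3, 130]]' --delta_rot '[[0, 0, 0], [0, 0, 0], [0, 0, 0], [0, 0, 0], [0, 0, 0]]'

```text
time: 5.95
eef_pos: [0.4281, 0.2734, 0.0732]
orientation: [-0.474, -3.103, 0.005]
wrist_force: [0.2, -0.0, -1.6]
finger_gap: 0.0083
finger_force: 49.8
```

Request:
apply_moves --hand '[255, 255, 255, 255, 255]' --linear '[[0, 0, 6], [0, 0, 11], [0, 0, 15], [0, 0, 17], [0, 0, 18]]' --delta_rot '[[0, 0, 0], [0, 0, 0], [0, 0, 0], [0, 0, 0], [0, 0, 0]]'

```text
time: 6.45
eef_pos: [0.429, 0.277, 0.0592]
orientation: [0.47, 3.105, 0.001]
wrist_force: [0.5, 0.5, -1.1]
finger_gap: 0.0083
finger_force: 49.8
```

Run:
```python
from h import *
plan(.427,.280,.054,162.8)
b,P=cloud("scene")
save(cv2.resize(b[200:340,60:230],(680,560),interpolation=cv2.INTER_CUBIC),"g4.png")
```

```text
t 6.45 pos [429.  277.   59.2] toolx 162.8 tilt 0.07 q [ 0.1   0.67 -0.93  2.01  0.73  0.84  0.03] F [ 0.5  0.5 -1.1] gap 0.0083 49.829628467559814
lin [2.8 2.3 5.2] rot [ 0.   0.1 -0. ]
```

View pics/g4.png

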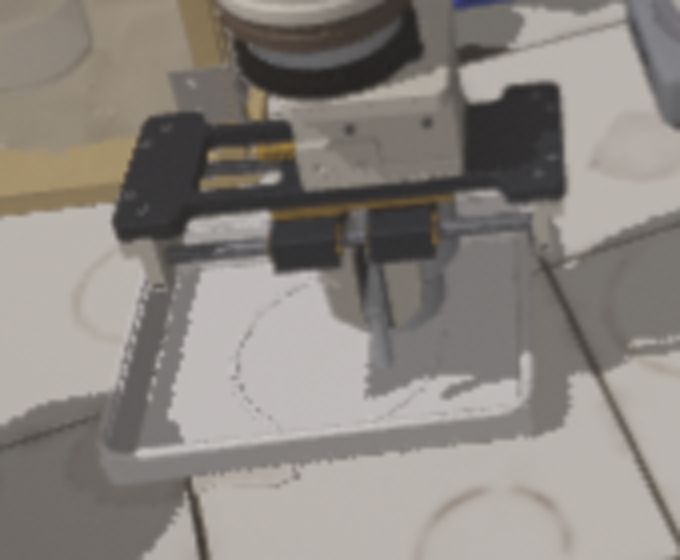

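Request:
apply_moves --hand '[255, 255, 255]' --linear '[[0, 0, 2], [0, 0, 3], [0, 0, 4]]' --delta_rot '[[0, 0, 0], [0, 0, 0], [0, 0, 0]]'

```text
time: 6.8
eef_pos: [0.4286, 0.2769, 0.0548]
orientation: [0.47, 3.106, 0.0]
wrist_force: [-0.8, -0.8, -1.0]
finger_gap: 0.0081
finger_force: 49.8
```

Request:
apply_moves --hand '[255, 255, 255]' --linear '[[0, 0, 1], [0, 0, 1.5], [0, 0, 1.5]]' --delta_rot '[[0, 0, 0], [0, 0, 0], [0, 0, 0]]'

```text
time: 7.1
eef_pos: [0.4283, 0.2771, 0.0536]
orientation: [0.469, 3.106, 0.0]
wrist_force: [-2.4, -0.9, 4.4]
finger_gap: 0.0083
finger_force: 49.8
```

Request:
apply_moves --hand '[220, 180, 120, 100, 100]' --linear '[[0, 0, 0], [0, 0, 0], [0, 0, 0], [0, 0, 0], [0, 0, 0]]' --delta_rot '[[0, 0, 0], [0, 0, 0], [0, 0, 0], [0, 0, 0], [0, 0, 0]]'

```text
time: 7.6
eef_pos: [0.4285, 0.2768, 0.0532]
orientation: [0.47, 3.106, 0.0]
wrist_force: [-0.3, -0.2, 0.7]
finger_gap: 0.0402
finger_force: 0.0
```

Request:
apply_moves --hand '[0, 0, 0, 0, 0]' --linear '[[0, 0, -10], [0, 0, -30], [0, 0, -60], [0, 0, -100], [0, 0, -150]]' --delta_rot '[[0, 0, 0], [0, 0, 0], [0, 0, 0], [0, 0, 0], [0, 0, 0]]'

```text
time: 8.1
eef_pos: [0.4273, 0.2762, 0.2041]
orientation: [-0.468, -3.104, 0.002]
wrist_force: [1.4, 0.3, -0.5]
finger_gap: 0.0803
finger_force: 0.0
```

Run:
```python
from h import *
plan(.486,-.294,.23,162.8)
b,S=cloud("scene")
S=S.reshape(-1,3)
t=S[(abs(S[:,0]-.47)<.05)&(abs(S[:,1]-.26)<.05)&(S[:,2]>.078)&(S[:,2]<.1)]; print(len(t),cv2.minEnclosingCircle((t[:,:2]*1000).astype(np.float32)),t[:,2].max())
save(cv2.resize(b[200:340,60:230],(680,560),interpolation=cv2.INTER_CUBIC),"g5.png")
```

```text
t 8.1 pos [427.3 276.2 204.1] toolx 162.9 tilt 0.16 q [ 0.28  0.47 -1.14  1.91  0.49  1.08  0.21] F [ 1.4  0.3 -0.5] gap 0.0803 0.0
lin [-224.2 -527.6  -25.5] rot [-0.1 -0.1  0.1]
368 ((470.79840087890625, 267.4632263183594), 51.440895080566406) 0.08887431016009384
```

View pics/g5.png

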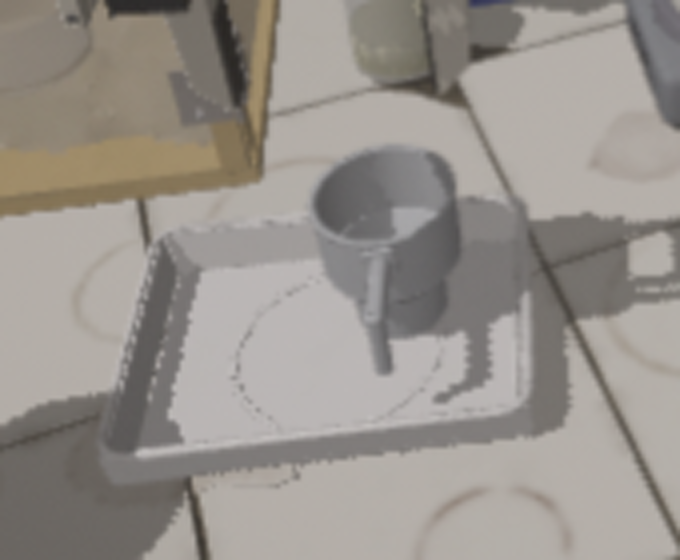

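Request:
apply_moves --hand '[0, 0, 0, 0, 0]' --linear '[[-13, -30, -13], [-31, -73, -25], [-49, -116, -25], [-67, -159, -25], [-85, -202, -25]]' --delta_rot '[[0, 0, 0], [0, 0, 0], [0, 0, 0], [0, 0, 0], [0, 0, 0]]'

```text
time: 8.65
eef_pos: [0.4499, 0.0571, 0.2289]
orientation: [0.468, 3.105, -0.001]
wrist_force: [1.3, -0.2, 0.4]
finger_gap: 0.0918
finger_force: 0.0
```

Request:
apply_moves --hand '[0, 0, 0, 0, 0]' --linear '[[-18, -42, 0], [-36, -84, 0], [-54, -126, 0], [-72, -168, 0], [-88, -206, 0]]' --delta_rot '[[0, 0, 0], [0, 0, 0], [0, 0, 0], [0, 0, 0], [0, 0, 0]]'

```text
time: 9.15
eef_pos: [0.4729, -0.1666, 0.2289]
orientation: [0.471, 3.105, -0.001]
wrist_force: [1.3, 1.0, 0.2]
finger_gap: 0.092
finger_force: 0.0
```

Run:
```python
from h import *
plan(.486,-.294,.12,162.8)
a,T=cloud("top"); np.save("T2.npy",T)
im=cv2.imread("pics/t1.png")
f=lambda a:cv2.resize(a,None,fx=8,fy=8,interpolation=cv2.INTER_CUBIC)
o=np.hstack([f(im[142:207,234:284]),f(a[142:207,234:284,::-1])])
cv2.imwrite("pics/g6.png",o)
```

```text
t 9.15 pos [ 472.9 -166.6  228.9] toolx 162.7 tilt 0.06 q [ 1.25  0.44 -1.2   1.9   0.46  1.12  1.14] F [1.3 1.  0.2] gap 0.092 0.0
lin [ -50.2 -117.7  109. ] rot [-0.   0.  -0.1]
```

View pics/g6.png

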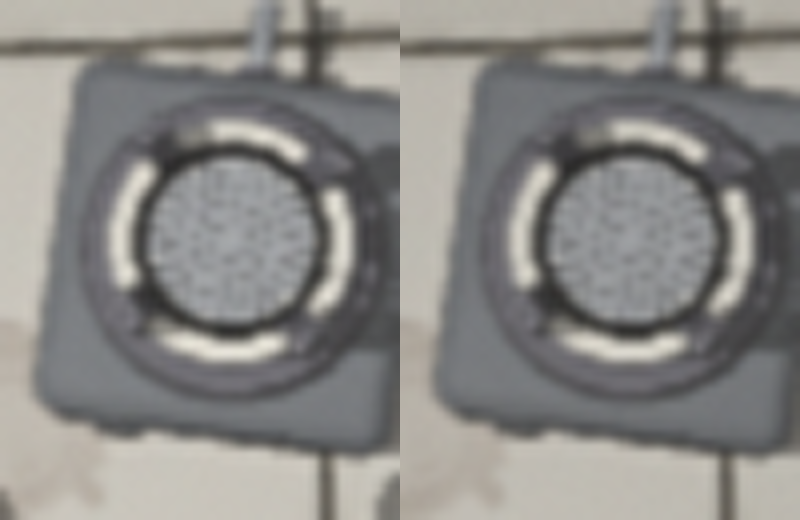

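```bash
cat >> h.py <<'E'
def ray(name,u,v,z):
    c=r.camera_info(name); K=np.array(c["mtx"],float); M=np.linalg.inv(np.array(c["view"])); k=float(np.ravel(c["k1"])[0])
    p=cv2.undistortPoints(np.array([[[u,v]]],float),K,np.array([k,0,0,0.]))[0,0]
    d=M[:3,:3]@[p[0],-p[1],-1]; o=M[:3,3]; return o+d*(z-o[2])/d[2]
E
python3 - <<'E'
from h import *
print("deck",ray("top",262.56,171.56,.075),"rim",ray("top",385.7,212.8,.09))
print("beaker/..",ray("top",262.56,171.56,.165))
E
```

```text
deck [0.60071272 0.00620441 0.075     ] rim [ 0.48658283 -0.29549975  0.09      ]
beaker/.. [0.58928016 0.00473857 0.165     ]
```

Request:
apply_moves --hand '[0, 0, 0, 0, 0]' --linear '[[-17, -40, 10], [-34, -80, 40], [-46, -108, 75], [-51, -118.5, 100], [-51, -118.5, 109]]' --delta_rot '[[0, 0, 0], [0, 0, 0], [0, 0, 0], [0, 0, 0], [0, 0, 0]]'

```text
time: 9.7
eef_pos: [0.485, -0.2939, 0.1168]
orientation: [-0.475, -3.102, -0.002]
wrist_force: [0.0, 1.6, -0.4]
finger_gap: 0.0915
finger_force: 0.0
```

Request:
apply_moves --hand '[0]' --linear '[[0, 0, 0]]' --delta_rot '[[0, 0, 0]]'

```text
time: 9.8
eef_pos: [0.4863, -0.2907, 0.1187]
orientation: [-0.468, -3.105, -0.003]
wrist_force: [0.5, 1.8, 0.1]
finger_gap: 0.0917
finger_force: 0.0
```

```bash
python3 -c "
from h import *
plan(.4866,-.295,.041,162.8)"
```

```text
t 9.8 pos [ 486.3 -290.7  118.7] toolx 162.9 tilt 0.15 q [ 1.23  0.68 -1.    1.84  0.67  1.01  1.22] F [0.5 1.8 0.1] gap 0.0917 0.0
lin [-1.7 -4.1 77.7] rot [ 0.1 -0.1  0.1]
```

Request:
apply_moves --hand '[0, 0, 0, 0, 0]' --linear '[[-1, -3, 12], [-1.5, -3, 35], [-1.5, -3, 60], [-1.5, -3, 74], [-1.5, -3, 78]]' --delta_rot '[[0, 0, 0], [0, 0, 0], [0, 0, 0], [0, 0, 0], [0, 0, 0]]'

```text
time: 10.3
eef_pos: [0.4871, -0.2948, 0.0407]
orientation: [-0.467, -3.106, -0.001]
wrist_force: [-0.7, -0.7, -0.4]
finger_gap: 0.0922
finger_force: 0.0
```

Request:
apply_moves --hand '[60, 60]' --linear '[[0, 0, 0], [0, 0, 0]]' --delta_rot '[[0, 0, 0], [0, 0, 0]]'

```text
time: 10.5
eef_pos: [0.4884, -0.2957, 0.0424]
orientation: [0.469, 3.105, -0.001]
wrist_force: [0.0, 0.5, 0.1]
finger_gap: 0.08
finger_force: 0.0
```

```bash
python3 -c "
from h import *
plan(.4866,-.295,.041,162.8)"
```

```text
t 10.5 pos [ 488.4 -295.7   42.4] toolx 162.8 tilt 0.11 q [ 1.16  0.78 -0.9   1.87  0.78  0.9   1.14] F [0.  0.5 0.1] gap 0.08 0.0
lin [1.9 0.2 1.4] rot [-0.   0.1  0. ]
```

Grip with 20 N first while it centres, then 55 N.

Request:
apply_moves --hand '[255, 255, 255, 255, 255]' --linear '[[1.5, 0, 1], [1.5, 0, 1], [1.5, 0, 1], [1.5, 0, 1], [1.5, 0, 1]]' --delta_rot '[[0, 0, 0], [0, 0, 0], [0, 0, 0], [0, 0, 0], [0, 0, 0]]' --squeeze 20

```text
time: 11.0
eef_pos: [0.4861, -0.2953, 0.0405]
orientation: [0.47, 3.106, -0.0]
wrist_force: [-0.7, -0.6, 2.5]
finger_gap: 0.0538
finger_force: 20.0
```

Request:
apply_moves --hand '[255, 255]' --linear '[[0, 0, 0], [0, 0, 0]]' --delta_rot '[[0, 0, 0], [0, 0, 0]]' --squeeze 55

```text
time: 11.2
eef_pos: [0.4862, -0.2954, 0.0406]
orientation: [0.47, 3.106, -0.001]
wrist_force: [0.2, -0.6, 5.1]
finger_gap: 0.0539
finger_force: 55.0
```

```bash
python3 -c "
from h import *
plan(.4866,-.295,.2,162.8)"
```

```text
t 11.2 pos [ 486.2 -295.4   40.6] toolx 162.8 tilt 0.03 q [ 1.17  0.78 -0.9   1.87  0.79  0.89  1.14] F [ 0.2 -0.6  5.1] gap 0.0539 54.956647865474224
lin [  -0.4    0.4 -159.4] rot [-0.  0.  0.]
```

Request:
apply_moves --hand '[255, 255, 255, 255, 255]' --linear '[[0, 0, -10], [0, 0, -35], [0, 0, -75], [0, 0, -115], [0, 0, -150]]' --delta_rot '[[0, 0, 0], [0, 0, 0], [0, 0, 0], [0, 0, 0], [0, 0, 0]]'

```text
time: 11.7
eef_pos: [0.486, -0.2948, 0.1923]
orientation: [0.469, 3.106, 0.0]
wrist_force: [0.9, -0.7, -0.2]
finger_gap: 0.0534
finger_force: 55.0
```

```bash
python3 -c "
from h import *
plan(.6007,.0062,.19,162.8)"
```

```text
t 11.7 pos [ 486.  -294.8  192.3] toolx 162.8 tilt 0.03 q [ 1.29  0.6  -1.08  1.78  0.58  1.12  1.29] F [ 0.9 -0.7 -0.2] gap 0.0534 54.97547102160752
lin [-20.8 321.5   2.4] rot [0. 0. 0.]
```

Request:
apply_moves --hand '[255, 255, 255, 255, 255]' --linear '[[-1, 15, 0], [-3, 50, 0], [-6, 95, 0], [-9, 140, 0], [-12, 185, 0]]' --delta_rot '[[0, 0, 0], [0, 0, 0], [0, 0, 0], [0, 0, 0], [0, 0, 0]]'

```text
time: 12.2
eef_pos: [0.5517, -0.1201, 0.1896]
orientation: [-0.47, -3.105, -0.0]
wrist_force: [0.8, -0.1, -1.3]
finger_gap: 0.0538
finger_force: 55.0
```

Request:
apply_moves --hand '[255, 255, 255, 255, 255]' --linear '[[-3, 45, 0], [-5, 85, 0], [-8, 115, 0], [-9, 132, 0], [-9, 136, 0]]' --delta_rot '[[0, 0, 0], [0, 0, 0], [0, 0, 0], [0, 0, 0], [0, 0, 0]]'

```text
time: 12.7
eef_pos: [0.6004, 0.0092, 0.1898]
orientation: [-0.462, -3.107, -0.003]
wrist_force: [0.8, 0.5, -0.7]
finger_gap: 0.0536
finger_force: 55.0
```

Request:
apply_moves --hand '[255, 255]' --linear '[[0, 0, 0], [0, 0, 0]]' --delta_rot '[[0, 0, 0], [0, 0, 0]]'

```text
time: 12.9
eef_pos: [0.6003, 0.0037, 0.1896]
orientation: [-0.472, -3.105, 0.002]
wrist_force: [-0.7, -0.5, -0.2]
finger_gap: 0.0535
finger_force: 55.0
```

Run:
```python
from h import *
plan(.6007,.0062,.146,162.8)
b,P=cloud("scene")
save(cv2.resize(b[130:235,190:300],(628,600),interpolation=cv2.INTER_CUBIC),"g7.png")
np.save("S3.npy",P)
```

```text
t 12.9 pos [600.3   3.7 189.6] toolx 162.7 tilt 0.1 q [ 0.68  0.64 -1.04  1.7   0.6   1.15  0.74] F [-0.7 -0.5 -0.2] gap 0.0535 54.975195969454944
lin [ 0.3  2.6 43.6] rot [-0.1 -0.1 -0.1]
```

View pics/g7.png

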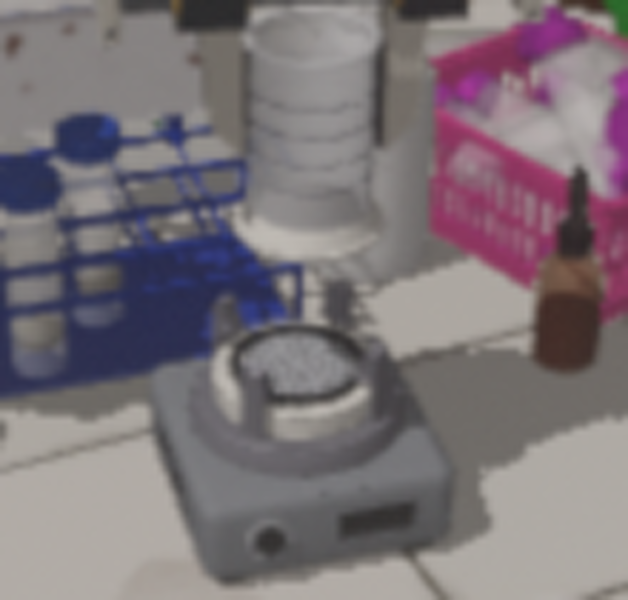

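Run:
```python
from h import *
c=lambda x,y,z:ray("scene",190+(x+.5)/5.709-.5,130+(y+.5)/5.714-.5,z)
print("deck",c(300,363,.078),"flange",c(310.5,216,.149))
for x in(233,388): print(c(x,216,.151))
print("front",c(310,260,.149)); o=np.linalg.inv(r.camera_info("scene")["view"])[:3,3]; print("cam",o)
plan(.6007,.0062,.146,162.8)
# barrel fit by depth
P=np.load("S3.npy").reshape(-1,3)
from scipy.optimize import least_squares as L
for a,b in((.165,.18),(.18,.2),(.2,.215)):
  f=P[(np.hypot(P[:,0]-.6,P[:,1]-.006)<.034)&(P[:,2]>a)&(P[:,2]<b)]
  print(len(f),L(lambda p:np.hypot(f[:,0]-p[0],f[:,1]-p[1])-.027,[.6,.0],loss="soft_l1",f_scale=.002).x)
```

```text
deck [0.59928968 0.00925995 0.078     ] flange [0.60686481 0.00108499 0.149     ]
[0.61764259 0.03324517 0.151     ]
[ 0.58991374 -0.02824555  0.151     ]
front [0.57398296 0.01684786 0.149     ]
cam [-0.07067311  0.32520376  0.59149016]
t 12.95 pos [600.4   3.3 189.7] toolx 162.7 tilt 0.08 q [ 0.68  0.64 -1.04  1.7   0.6   1.15  0.74] F [-0.9 -0.3 -0.6] gap 0.0532 54.9752828059718
lin [ 0.5  2.9 43.7] rot [-0.1 -0.  -0.1]
119 [0.60127533 0.00468422]
182 [0.60121546 0.00486138]
147 [0.60084679 0.0053092 ]
```

Request:
apply_moves --hand '[255, 255, 255, 255, 255]' --linear '[[1.6, 3, 8], [1.6, 3, 20], [1.6, 3, 30], [1.6, 3, 37], [1.6, 3, 40]]' --delta_rot '[[0, 0, 0], [0, 0, 0], [0, 0, 0], [0, 0, 0], [0, 0, 0]]'

```text
time: 13.45
eef_pos: [0.5995, 0.0083, 0.1488]
orientation: [-0.469, -3.104, 0.0]
wrist_force: [-0.4, -0.6, -1.0]
finger_gap: 0.0538
finger_force: 55.0
```

Request:
apply_moves --hand '[255, 255, 255]' --linear '[[0, 0, 0], [0, 0, 0], [0, 0, 0]]' --delta_rot '[[0, 0, 0], [0, 0, 0], [0, 0, 0]]'

```text
time: 13.75
eef_pos: [0.6006, 0.0087, 0.1507]
orientation: [0.47, 3.105, 0.0]
wrist_force: [0.5, 1.2, -0.6]
finger_gap: 0.0537
finger_force: 55.0
```

Run:
```python
from h import *
from scipy.optimize import least_squares as L
plan(.6005,.0062,.116,162.8)
for i in range(2):
  b,P=cloud("scene"); P=P.reshape(-1,3)
  f=P[(np.hypot(P[:,0]-.6,P[:,1]-.006)<.034)&(P[:,2]>.125)&(P[:,2]<.18)]
  print(len(f),L(lambda p:np.hypot(f[:,0]-p[0],f[:,1]-p[1])-.027,[.6,.0],loss="soft_l1",f_scale=.002).x)
save(cv2.resize(b[140:225,205:290],(600,600),interpolation=cv2.INTER_CUBIC),"g8.png")
```

```text
t 13.75 pos [600.6   8.7 150.7] toolx 162.8 tilt 0.05 q [ 0.65  0.68 -1.    1.74  0.64  1.09  0.7 ] F [ 0.5  1.2 -0.6] gap 0.0537 54.9750149063766
lin [-0.6 -2.4 34.7] rot [0. 0. 0.]
493 [0.60102717 0.00952283]
492 [0.60099644 0.00943649]
```

View pics/g8.png

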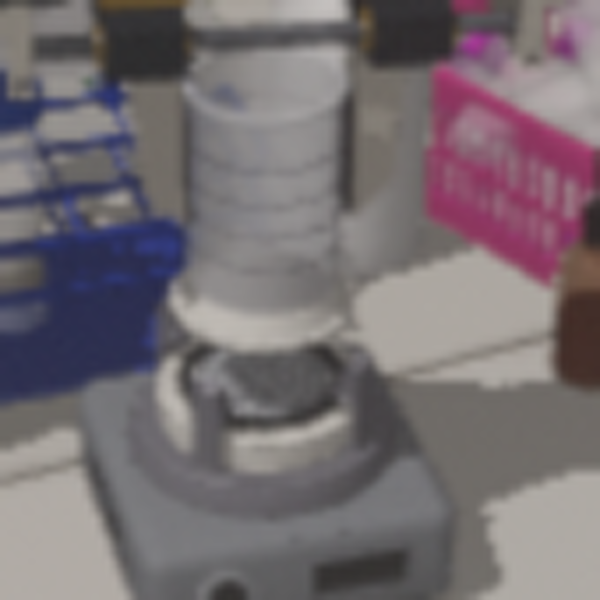

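Request:
apply_moves --hand '[255, 255, 255, 255]' --linear '[[0, -1, 4], [0, -1, 10], [0, -1, 14], [0, -1, 14]]' --delta_rot '[[0, 0, 0], [0, 0, 0], [0, 0, 0], [0, 0, 0]]' --squeeze 60

```text
time: 14.25
eef_pos: [0.5993, 0.0074, 0.1352]
orientation: [-0.469, -3.105, 0.0]
wrist_force: [0.0, 0.1, -0.2]
finger_gap: 0.054
finger_force: 60.0
```

Request:
apply_moves --hand '[255, 255, 255, 255]' --linear '[[0, 0, 2], [0, 0, 4], [0, 0, 5], [0, 0, 5]]' --delta_rot '[[0, 0, 0], [0, 0, 0], [0, 0, 0], [0, 0, 0]]'

```text
time: 14.65
eef_pos: [0.6001, 0.0078, 0.1312]
orientation: [0.469, 3.106, 0.001]
wrist_force: [0.4, 0.7, -0.4]
finger_gap: 0.0535
finger_force: 60.0
```

Request:
apply_moves --hand '[255, 255, 255, 255]' --linear '[[0, 0, 2], [0, 0, 4], [0, 0, 4], [0, 0, 4]]' --delta_rot '[[0, 0, 0], [0, 0, 0], [0, 0, 0], [0, 0, 0]]'

```text
time: 15.05
eef_pos: [0.6004, 0.008, 0.1274]
orientation: [0.469, 3.105, 0.001]
wrist_force: [2.1, 0.6, 1.3]
finger_gap: 0.0536
finger_force: 60.0
```

Request:
apply_moves --hand '[255, 255, 255, 255]' --linear '[[-0.7, 0, 1], [-0.7, 0, 2], [-0.7, 0, 3], [-0.7, 0, 3]]' --delta_rot '[[0, 0, 0], [0, 0, 0], [0, 0, 0], [0, 0, 0]]'

```text
time: 15.45
eef_pos: [0.6013, 0.008, 0.1252]
orientation: [0.469, 3.105, 0.001]
wrist_force: [1.6, 1.7, 5.4]
finger_gap: 0.0538
finger_force: 60.0
```

```bash
python3 -c "
from h import *
plan(.6005,.0078,.116,162.8); print(r.read_state()['ft_torque'])"
```

```text
t 15.45 pos [601.3   8.  125.2] toolx 162.8 tilt 0.1 q [ 0.63  0.71 -0.98  1.75  0.68  1.05  0.69] F [1.6 1.7 5.4] gap 0.0538 59.9571064626798
lin [ 0.8 -0.4  9.2] rot [0.  0.1 0. ]
[ 0.47138832 -0.27646525 -0.00980597]
```

Request:
apply_moves --hand '[255, 255, 255, 255]' --linear '[[0, 0, 1.5], [0, 0, 3], [0, 0, 4], [0, 0, 4]]' --delta_rot '[[0, 0, 0], [0, 0, 0], [0, 0, 0], [0, 0, 0]]'

```text
time: 15.85
eef_pos: [0.6006, 0.0076, 0.12]
orientation: [0.469, 3.106, 0.001]
wrist_force: [1.4, 1.6, 1.3]
finger_gap: 0.0534
finger_force: 60.0
```

Request:
apply_moves --hand '[255, 255, 255, 255]' --linear '[[0, 0, 1.5], [0, 0, 3], [0, 0, 4], [0, 0, 4]]' --delta_rot '[[0, 0, 0], [0, 0, 0], [0, 0, 0], [0, 0, 0]]'

```text
time: 16.25
eef_pos: [0.6002, 0.007, 0.1164]
orientation: [-0.47, -3.105, 0.002]
wrist_force: [-2.6, -0.0, 7.1]
finger_gap: 0.0538
finger_force: 59.9
```

```bash
python3 -c "
from h import *
plan(.6005,.0078,.116,162.8); print(r.read_state()['ft_torque'])"
```

```text
t 16.25 pos [600.2   7.  116.4] toolx 162.8 tilt 0.08 q [ 0.63  0.72 -0.97  1.76  0.68  1.04  0.68] F [-2.6 -0.   7.1] gap 0.0538 59.94990643579513
lin [-0.1  0.9  0.4] rot [-0.1 -0.   0. ]
[-0.00310312  0.2597873   0.03479442]
```

Request:
apply_moves --hand '[255, 255, 255, 255]' --linear '[[0, 0.3, 1], [0, 0.3, 1], [0, 0.3, 1.5], [0, 0.3, 1.5]]' --delta_rot '[[0, 0, 0], [0, 0, 0], [0, 0, 0], [0, 0, 0]]'

```text
time: 16.65
eef_pos: [0.6003, 0.007, 0.1159]
orientation: [-0.47, -3.106, 0.003]
wrist_force: [-3.7, -1.6, 12.7]
finger_gap: 0.0536
finger_force: 59.9
```

Request:
apply_moves --hand '[255, 255]' --linear '[[0, 0, 0], [0, 0, 0]]' --delta_rot '[[0, 0, 0], [0, 0, 0]]'

```text
time: 16.85
eef_pos: [0.6003, 0.007, 0.1159]
orientation: [-0.47, -3.106, 0.004]
wrist_force: [-4.4, -1.4, 12.8]
finger_gap: 0.0537
finger_force: 59.9
```

Request:
apply_moves --hand '[255, 255, 255]' --linear '[[0.7, -0.3, 0.3], [0.7, -0.3, 0.3], [0.7, -0.3, 0.3]]' --delta_rot '[[0, 0, 0], [0, 0, 0], [0, 0, 0]]'

```text
time: 17.15
eef_pos: [0.6002, 0.007, 0.1159]
orientation: [0.47, 3.105, -0.003]
wrist_force: [-3.6, 0.0, 12.8]
finger_gap: 0.0536
finger_force: 59.9
```

Run:
```python
from h import *
plan(.6005,.0078,.116,162.8); 
b,P=cloud("scene"); Q=P.reshape(-1,3)
f=Q[(np.hypot(Q[:,0]-.6,Q[:,1]-.007)<.03)&(Q[:,2]>.14)&(Q[:,2]<.2)]; print(np.percentile(f[:,2],[90,97,100]))
a=cv2.resize(b[140:225,205:290],(500,500),interpolation=cv2.INTER_CUBIC)
c=cv2.resize(b[210:330,80:210],(300,277)); c=np.vstack([c,np.zeros((223,300,3),np.uint8)])
save(np.hstack([a,c]),"g9.png")
```

```text
t 17.15 pos [600.2   7.  115.9] toolx 162.8 tilt 0.11 q [ 0.63  0.72 -0.97  1.76  0.69  1.04  0.68] F [-3.6  0.  12.8] gap 0.0536 59.92725111544132
lin [-0.1  0.8 -0.1] rot [-0.1  0.1 -0. ]
[0.16555571 0.19716982 0.19981515]
```

View pics/g9.png

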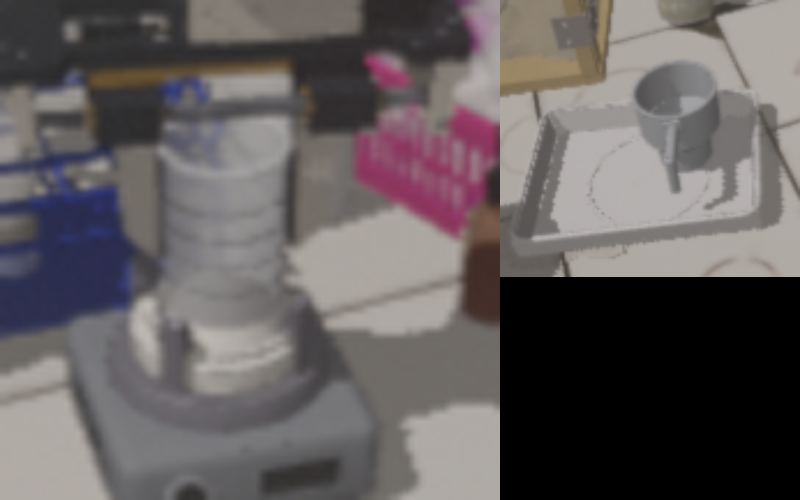

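```bash
python3 -c "
from h import *
print(r.sign_off())"
```

```text
the job is handed in; nothing more can be done
None
```

The strainer cup stands upright and released in the tray. The funnel is seated on the base, with the clips apparently snapped in (push force dropped, then the foot seated about 75 mm up). The hand is still holding it down with about 13 N. I handed the job in at about 17 s; the sign-off returned no verdict.

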